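Sweep core stubs into the viewing stand and hold its focus ratchet

ROBOT

A 6-joint arm with a two-finger parallel gripper is mounted at the origin on the work surface. World frame = base frame: x ahead of the robot, y to its left, z up, the work surface at z = 0. Lengths are in m, angles in rad, forces in N, time in s.
With the tool pointing down it reaches from about 0.3 to 0.75 m from the base axis. Payload 8.5 kg.
Tool frame: the origin (TCP) lies midway between the tips of the shut fingers; the grasp point (between the pads) lies 19 mm behind it; z points along the fingers, y is the line along which they close (so a half turn about z gives the same grasp; the last joint's range is limited). The gripper opens to 85 mm and grips with 20 to 120 N. Pads are 22 mm wide; open, the fingers measure 114 mm over their backs; the gripper's body (76 mm by 85 mm) begins 54 mm behind the grasp point. The pads swing forward as they close: fully open they stand 13 mm farther back than shut.
Start: joints at [1.011, 0.381, 1.297, -0, 1.464, -0.215], TCP at [0.186, 0.518, 0.231] pointing down, gripper open.
Joint ranges: [-3.11, 3.11], [-0.89, 2.33], [0.22, 2.48], [-1.42, 4.56], [0.17, 2.85], [-2.88, 2.88]. Speed limits (rad/s): [2.39, 2.39, 3.14, 3.14, 3.14, 3.14].

INTERFACE

Orientations are given as [roll, pitch, yaw] about the fixed x, y, z axes, in that order (R = Rz(yaw) Ry(pitch) Rx(roll)).
In Python, from station import telemetry, cams, order gives the robot as it stands.
- The arm moves only by the tool play_rows, never from a script. Its argument "moves" is a list of rows, each a list of 5 numbers: the closure, from 0 (fully open) to 1 (shut), then the shift along the tool's x, y, z in m, then the turn about the tool's z in units of 6 degrees (1.0 is 6 degrees). A call has 1 to 12 rows; each row is the pose to reach, as a shift and turn from the pose commanded when the call began, along the tool's axes at that moment; what a row does not reach only later rows make up. A row lasts 1/12 s, in which the tool goes at most 41.7 mm and 7.16 degrees, less where a joint would pass 70% of its speed; a pose out of reach is approached as far as the arm can. A call with a gripper value outside its range is refused whole. The fingers move at their own pace and stop on an object; "force" is the grip in N (left out, the last holds). Time passes only in rows, so rows that repeat a pose let the fingers close. It gives the time, the measured TCP pose, the force, the opening and the grip force at its end, in the units of the state.
- telemetry.read_state(): the state, without advancing time (a new reading comes with each control period).
- cams.grab_frame(name): name is "scene" or "top"; returns a dict with "image" (480x640x3 uint8, red, green, blue), "camera_matrix" (3x3 intrinsics, pixels), "pose" (4x4, takes a point from camera to world coordinates). Camera axes: x right, y down, z forward; pixel columns grow to the right and rows downward; lengths in m; the calibration is good to about 2 mm. A picture is of the moment at which its call begins. There is no depth.
- order.sign_off(): hands the job in; it is judged then, once.
The state is a dict: "t": time; "joint_positions": joint angles; "joint_vel": joint speeds; "joint_torque": joint torques, N m; "position": TCP position; "ee_rot": TCP orientation; "force": force on the tool from outside, world axes, zero at the start; "wrist_torque": the same for the moment, N m; "width": opening from 0.0 (shut) to 1.0 (fully open); "finger_force": force on a finger pad.
Only numpy, scipy, OpenCV 4.12 (cv2) and the standard library are available. Lean on these libraries where they do the work, as an engineer would, in place of code of your own. Each camera call takes 0.05 s, during which the arm holds its last target. There are 200 camera calls.

TASK

Take the scraper by its grip and sweep the three loose core stubs into the fence of the viewing stand without touching them with the gripper, then draw the scraper back out and stand it upright on the bench, clear of the fence. Then take the stand's focus lever by its upright post and advance it four clicks from where it stands now, never running on to a fifth; finish still holding the post there, because the spring would pull the lever back during the exposure. Leave the calculator, the pen cup and the bottle alone.

Things in the scene. Friction and masses are not known exactly. Their poses are not given: they have to be found in the camera images.
- viewer: Fixed viewing stand. Origin on the bench, mid mouth of its aluminium U-shaped fence; x axis points into the fence (mostly to the robot's left), y across the mouth (mostly towards the robot). Inside 150 mm wide (y), 110 mm deep (x 0 to 110), walls 6 mm thick, 35 mm high; floor level with the bench, no step. Stub centres must pass the mouth line by 12 mm. Behind it (x 116 to 280) a base plate 8 mm thick.
- camera_head (a point): Middle of the stand's white camera head, at x 140, y -95, z 120 mm of the stand, on a square 34 mm column; all of it within 75 mm of this point sideways, up to 165 mm high. Fixed, not to be touched.
- focus_axis (a point): Upright turning axis of the focus lever on the base plate, at x 160, y 0 of the stand; axes as the stand's. A sprung roller on the lever runs over a row of pins: a click notch every 0.2 rad. A return spring (0.7 N m/rad) pulls the lever to 0. From about 0.8 rad up it does not stay by itself.
- focus (a joint): Focus lever (flat steel arm, top 41 mm high). 0 rad: arm along the stand's +y, at its stop; grows as it advances, swinging from the stand's +y to its +x (clockwise from above), to 1.5 at most. Notches at 0, 0.2, 0.4 ... rad; it starts at rest in the notch near 0, 0.2 or 0.4. The push needed at the post climbs to 5 to 13 N past a notch, then drops to almost nothing or below as it snaps into the next: that is a click.
- focus_post (a point): Middle of the free part of the lever's upright round black post: 16 mm diameter, on the arm's end, 100 mm from the lever's axis; this point is 70 mm above the bench, the post free from 41 to 92 mm. It moves 20 mm per click along its arc.
- scraper_grip (a point): On the scraper's upright grey grip, 80 mm above its underside. x: pushing direction, z up. Grip 22 mm thick along x (pinch it so), 60 mm wide along y, top 105 mm high. Blade 132 mm wide, 45 mm high, its face 38 mm ahead of this point; side wings (30 mm high) reach 54 mm ahead, 120 mm clear between. Stands by itself; foot reaches 40 mm behind. 0.28 to 0.46 kg.
- calculator: Black desk calculator, 150 x 100 x 18 mm, lying beyond the work; origin under its centre. Bystander.
- pen_cup: Green pen cup with pens, 72 mm across, 150 mm high, beyond the work; origin under its centre. Bystander.
- bottle: White bottle with a cap, 56 mm across, 130 mm high, beyond the work; origin under its centre. Bystander.
- stub1_center (a point): Centre of the core stub that starts farthest from the mouth of the stand: a grey concrete disc 32 mm across and 24 mm high, flat on the bench in front of the mouth, at most 38 mm off the stand's x axis; 30 to 65 g.
- stub2_center (a point): Centre of the core stub that starts second nearest to the mouth of the stand: a grey concrete disc 32 mm across and 24 mm high, flat on the bench in front of the mouth, at most 38 mm off the stand's x axis; 30 to 65 g.
- stub3_center (a point): Centre of the core stub that starts nearest to the mouth of the stand: a grey concrete disc 32 mm across and 24 mm high, flat on the bench in front of the mouth, at most 38 mm off the stand's x axis; 30 to 65 g.
There are look-alikes about, which are no part of the job. What is shaped like the part that bears stub2_center but green, pink or purple is not meant.

How it is judged:
On the way, in this order (a step that is already met when the one before it is completed fails the run):
1. the scraper is in the gripper and all three stubs are inside the fence, the lever not yet advanced (x of stub1_center in the frame of viewer between 0.012 and 0.11 m and y of stub1_center in the frame of viewer between -0.075 and 0.075 m and height (world z) of each of stub1_center, stub2_center, stub3_center below 0.03 m and x of stub2_center in the frame of viewer between 0.012 and 0.11 m and y of stub2_center in the frame of viewer between -0.075 and 0.075 m and x of stub3_center in the frame of viewer between 0.012 and 0.11 m and y of stub3_center in the frame of viewer between -0.075 and 0.075 m and contact force between the fingers and scraper above 1 N and distance of focus_post from where it was at the start of the episode below 0.012 m), for 0.1 s.
2. the scraper stands upright on the bench, let go, out of the fence ((x of scraper_grip in the frame of viewer below -0.05 m or y of scraper_grip in the frame of viewer below -0.16 m or y of scraper_grip in the frame of viewer above 0.16 m) and angle between scraper_grip's own z axis and vertical below 0.15 rad and height (world z) of scraper_grip below 0.09 m and linear speed of scraper below 0.02 m/s and contact force between the fingers and scraper below 0.1 N), for 0.2 s.
3. the lever is on its fourth click, held by the gripper (distance of focus_post from where it was at the start of the episode between 0.0705 and 0.0855 m and contact force between the fingers and focus above 1 N), for 0.2 s.
At the end, for the whole second after the job is handed in: Three stubs in the fence, centres 12 mm past the mouth; scraper upright on the bench, let go, grip over 50 mm before the mouth line or 160 mm to a side; post still, 70.5 to 85.5 mm straight from its start (four clicks: 78), held by the fingers alone with over 1 N (all of step 2 and all of step 3 and x of stub1_center in the frame of viewer between 0.012 and 0.11 m and y of stub1_center in the frame of viewer between -0.075 and 0.075 m and height (world z) of each of stub1_center, stub2_center, stub3_center below 0.03 m and x of stub2_center in the frame of viewer between 0.012 and 0.11 m and y of stub2_center in the frame of viewer between -0.075 and 0.075 m and x of stub3_center in the frame of viewer between 0.012 and 0.11 m and y of stub3_center in the frame of viewer between -0.075 and 0.075 m and value of joint focus above 0.7 rad and velocity of joint focus between -0.1 and 0.1 rad/s and contact force between scraper and focus below 0.1 N); the arm keeps its last pose, push and grip.
It fails at once if a stub is touched with the gripper (contact force between any of the fingers, the arm and stub1 above 0.5 N or contact force between any of the fingers, the arm and stub2 above 0.5 N or contact force between any of the fingers, the arm and stub3 above 0.5 N).
It fails at once if the lever runs on towards a fifth click (distance of focus_post from where it was at the start of the episode above 0.0905 m).
It fails at once if the calculator is shifted by more than 30 mm or tipped over (distance of calculator from where it was at the start of the episode above 0.03 m or angle between calculator's own z axis and vertical above 0.4 rad).
It fails at once if the pen cup is shifted by more than 30 mm or tipped over (distance of pen_cup from where it was at the start of the episode above 0.03 m or angle between pen_cup's own z axis and vertical above 0.4 rad).
It fails at once if the bottle is shifted by more than 30 mm or tipped over (distance of bottle from where it was at the start of the episode above 0.03 m or angle between bottle's own z axis and vertical above 0.4 rad).
It also fails if it takes over 54 s, if anything falls off the work surface, if the arm or the gripper's body presses on something with over 40 N, if the wrist force passes 120 N, or if a joint passes its speed limit or range.

## Working session

There is one attempt and no reset: what is moved stays moved. The work goes in short steps, Python scripts to look and compute and a tool call to move; the robot and the scene stay as the last step left them, time stands still between calls to the robot, and variables do not carry over. Pictures are saved under pics/ and viewed, at most 10 in all, crops included, and the job is handed in when it is done.

Besides the shell and the picture viewer there is one more tool, called after "Request:" in YAML: its name, and indented under it one key for each argument. play_rows: Moves the arm, as the interface text tells. Its arguments: {"type":"object","properties":{"moves":{"type":"array"},"force":{"type":"number"}},"required":["moves"]}

```bash
mkdir -p pics; ls; python3 - <<'E'
from station import telemetry, cams
import cv2
s=telemetry.read_state();print({k:s[k] for k in('t','position','ee_rot','force','width')})
for n in('scene','top'):
    f=cams.grab_frame(n);cv2.imwrite(f'pics/{n}0.png',f['image'][:,:,::-1]);print(n,f['camera_matrix'],f['pose'])
E
```

```text
pics
{'t': 0.0, 'position': array([0.18573909, 0.51735788, 0.23069491]), 'ee_rot': array([-3.14010931e+00, -3.19665274e-04,  2.79678050e+00]), 'force': array([ 0.47712816, -0.11760516,  0.12135348]), 'width': 0.9937913163245321}
scene [[455.1863002    0.         310.81547852]
 [  0.         455.1863002  236.01610829]
 [  0.           0.           1.        ]] [[ 0.8490547   0.45676011 -0.26547377  0.76753577]
 [ 0.52815158 -0.72175258  0.44735793 -0.40157407]
 [ 0.01272888 -0.52004174 -0.854046    0.78725768]
 [ 0.          0.          0.          1.        ]]
top [[472.51764309   0.         322.46360301]
 [  0.         472.51764309 232.20159534]
 [  0.           0.           1.        ]] [[ 0.02066825 -0.98378179  0.17817468  0.36401062]
 [-0.99956459 -0.02408653 -0.01704302 -0.05521171]
 [ 0.02105823 -0.17774485 -0.98385127  1.19445304]
 [ 0.          0.          0.          1.        ]]
```

View pics/scene0.png

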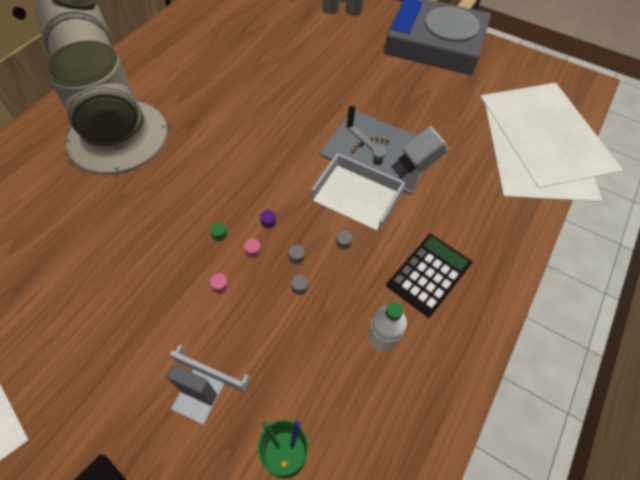

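View pics/top0.png

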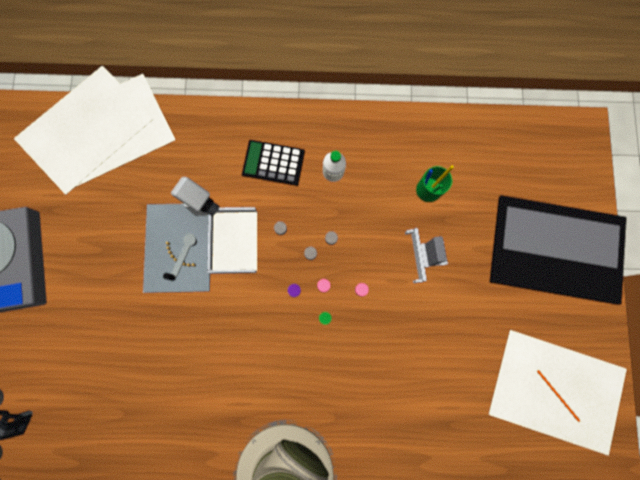

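The top view shows the stand around (200,245), its white fence floor opening to the right at col 257. The grey stubs are at (280,228), (331,238) and (310,253), the scraper at (428,252), and the lever runs from its hub (189,240) to its black post (170,276). Next come sub-pixel measurements.

```bash
cat > h.py <<'E'
import numpy as np,cv2
from station import telemetry,cams
def ray(f,uv):
    d=np.linalg.inv(f['camera_matrix'])@[uv[0],uv[1],1.];P=f['pose'];return P[:3,3],P[:3,:3]@d
def onz(f,uv,z):
    o,d=ray(f,uv);return (o+d*(z-o[2])/d[2])
def blobs(f,mask,box,amin=15):
    m=np.zeros_like(mask);u0,v0,u1,v1=box;m[v0:v1,u0:u1]=mask[v0:v1,u0:u1]
    n,l,s,c=cv2.connectedComponentsWithStats(m.astype(np.uint8))
    return [(c[i],s[i][4],np.argwhere(l==i)[:,::-1]) for i in range(1,n) if s[i][4]>=amin]
def crop(f,box,name,k):
    u0,v0,u1,v1=box;cv2.imwrite(name,cv2.resize(f['image'][v0:v1,u0:u1,::-1],None,fx=k,fy=k,interpolation=cv2.INTER_CUBIC))
E
python3 - <<'E'
from h import *
T=cams.grab_frame('top');S=cams.grab_frame('scene')
for nm,F,bf,bs in(('top',T,(205,200,262,280),(265,215,345,265)),('scene',S,(300,150,410,235),(280,225,360,300))):
    im=F['image'].astype(int);mx,mn=im.max(2),im.min(2)
    for c,a,p in blobs(F,((mn>195)&(mx-mn<30)),bf,300):
        q=cv2.boxPoints(cv2.minAreaRect(p.astype(np.float32)));print(nm,'floor',a);[print(u,onz(F,u,0).round(4)) for u in q]
    for c,a,p in blobs(F,((mx-mn<25)&(mx<190)),bs,40):print(nm,'stub',c.round(1),a,onz(F,c,.014).round(4))
    for c,a,p in blobs(F,(mx<50),(150,225,215,290) if nm=='top' else (335,95,370,135),10):print(nm,'dark',c.round(1),a,onz(F,c,.07).round(4))
a=cv2.resize(T['image'][195:300,140:345,::-1],None,fx=3.9,fy=3.9,interpolation=cv2.INTER_CUBIC)
b=cv2.resize(T['image'][220:290,400:455,::-1],None,fx=2.7,fy=2.7,interpolation=cv2.INTER_CUBIC)
c=cv2.resize(S['image'][335:425,160:255,::-1],None,fx=2,fy=2,interpolation=cv2.INTER_CUBIC)
d=cv2.resize(S['image'][95:195,310:450,::-1],None,fx=1.9,fy=1.9,interpolation=cv2.INTER_CUBIC)
o=np.zeros((600,800,3),np.uint8);o[:a.shape[0],:a.shape[1]]=a[:600,:800]
for im,x in((b,0),(c,160),(d,370)):
    h=min(190,im.shape[0]);o[410:410+h,x:x+im.shape[1]]=im[:h]
cv2.imwrite('pics/c1.png',o)
E
```

```text
top floor 2441
[213. 270.] [0.4768 0.198  0.    ]
[213. 213.] [0.6237 0.207  0.    ]
[255. 213.] [0.6264 0.0992 0.    ]
[255. 270.] [0.4792 0.0924 0.    ]
top stub [280.1 228. ] 99 [0.5861 0.0322 0.014 ]
top stub [330.9 238. ] 95 [ 0.5634 -0.0974  0.014 ]
top stub [310.2 253. ] 96 [ 0.5238 -0.046   0.014 ]
top dark [168.9 276.5] 48 [0.4525 0.2859 0.07  ]
scene floor 2024
[315.3859  199.32518] [0.4827 0.0937 0.    ]
[331.56662 164.40892] [0.4629 0.1952 0.    ]
[391.64108 192.2483 ] [ 0.6118  0.1979 -0.    ]
[375.46036 227.16457] [0.6238 0.0999 0.    ]
scene stub [343.8 239.6] 207 [0.5867 0.0314 0.014 ]
scene stub [296.2 254. ] 216 [ 0.5247 -0.0463  0.014 ]
scene stub [299.1 284.3] 225 [ 0.5645 -0.0979  0.014 ]
scene dark [350.3 116.6] 99 [0.4557 0.2817 0.07  ]
```

View pics/c1.png

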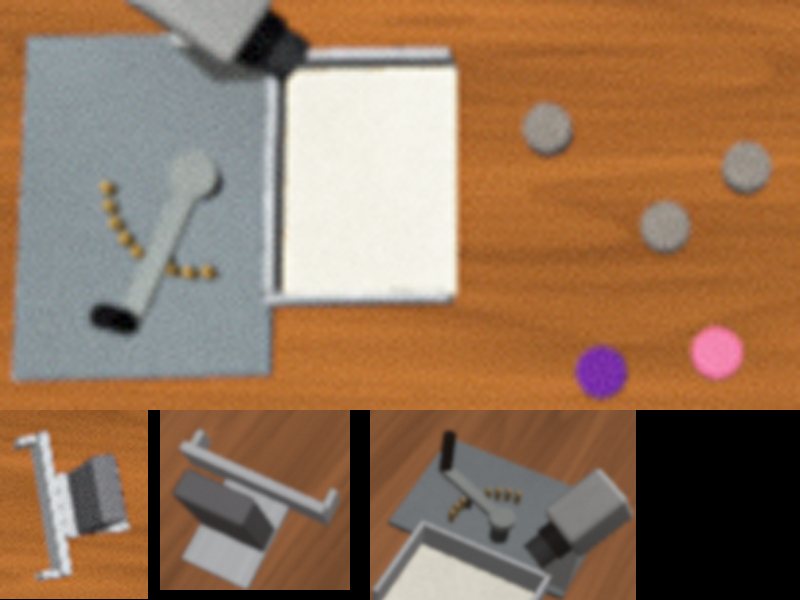

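The close-up shows the mouth edge at crop col 457 (rows 62–298) and the base plate corners at (28,36), (12,380) and (270,376). The hub is at (193,175). The post runs from its top (97,316) to its foot (130,322), and the scraper blade lies left of its dark grip.

```bash
python3 - <<'E'
from h import *
T=cams.grab_frame('top');S=cams.grab_frame('scene')
def tri(a,b):
    o,d=ray(T,a);p,e=ray(S,b);A=np.c_[d,-e];s=np.linalg.lstsq(A,p-o,rcond=None)[0]
    x,y=o+d*s[0],p+e*s[1];return ((x+y)/2).round(4),np.linalg.norm(x-y).round(4)
t=lambda u,v:(140+u/3.9-.37,195+v/3.9-.37)
s=lambda u,v:(310+(u-370)/1.9,95+(v-410)/1.9)
for n,p,z in(('mouthfar',(457,64),0),('mouthnear',(457,298),0),('plate FL',(28,36),.008),('plate NL',(12,380),.008),('plate NR',(270,376),.008),('hub',(193,175),.041),('posttop',(99,316),.092),('farwall end top',(452,51),.035),('nearwall end top',(455,298),.035)):print(n,onz(T,t(*p),z).round(4))
print('post tri',tri((168.9,276.5),(350.3,116.6)))
print('hub tri',tri(t(193,172),s(503,516)))
# scraper: top crop scale 2.7 from (400,220); scene crop 2 from (160,335)
a=lambda u,v:(400+u/2.7,220+(v-410)/2.7); b=lambda u,v:(160+(u-160)/2,335+(v-410)/2)
for n,p,z in(('blade top',(42,434),.045),('blade bot',(65,574),.045),('foot',(127,527),.002)):print(n,onz(T,a(*p),z).round(4))
for n,p,z in(('S blade L',(185,450),.045),('S blade R',(328,518),.045)):print(n,onz(S,b(*p),z).round(4))
for F,bx in((T,(418,225,455,275)),(S,(160,355,225,410))):
    im=F['image'].astype(int);mx,mn=im.max(2),im.min(2)
    for c,ar,p in blobs(F,(mx<135)&(mx-mn<22),bx,20):
        q=cv2.boxPoints(cv2.minAreaRect(p.astype(np.float32)));print('grip',c.round(1),ar,q.round(1).tolist(),[onz(F,x,.105).round(3).tolist() for x in q])
E
```

```text
mouthfar [0.6317 0.0948 0.    ]
mouthnear [0.4767 0.0878 0.    ]
plate FL [0.6416 0.3753 0.008 ]
plate NL [0.4174 0.366  0.008 ]
plate NR [0.4235 0.2033 0.008 ]
hub [0.5466 0.2524 0.041 ]
posttop [0.4525 0.2883 0.092 ]
farwall end top [0.6323 0.094  0.035 ]
nearwall end top [0.4733 0.0848 0.035 ]
post tri (array([0.4529, 0.2877, 0.0637]), np.float64(0.0002))
hub tri (array([0.5484, 0.2522, 0.0426]), np.float64(0.0004))
blade top [ 0.5862 -0.3064  0.045 ]
blade bot [ 0.458  -0.3254  0.045 ]
foot [ 0.5071 -0.3951  0.002 ]
S blade L [ 0.4658 -0.3282  0.045 ]
S blade R [ 0.5972 -0.3099  0.045 ]
grip [435.3 251.4] 448 [[423.3999938964844, 239.89999389648438], [441.5, 236.3000030517578], [446.70001220703125, 262.5], [428.6000061035156, 266.1000061035156]] [[0.549, -0.311, 0.105], [0.558, -0.354, 0.105], [0.497, -0.365, 0.105], [0.487, -0.322, 0.105]]
grip [199.7 369.9] 227 [[168.89999389648438, 359.6000061035156], [171.10000610351562, 354.8999938964844], [226.0, 379.6000061035156], [223.89999389648438, 384.29998779296875]] [[0.49, -0.342, 0.105], [0.488, -0.335, 0.105], [0.581, -0.32, 0.105], [0.582, -0.328, 0.105]]
grip [192.9 385.3] 1049 [[163.1999969482422, 383.6000061035156], [173.60000610351562, 362.79998779296875], [221.60000610351562, 386.79998779296875], [211.1999969482422, 407.6000061035156]] [[0.507, -0.374, 0.105], [0.499, -0.342, 0.105], [0.581, -0.332, 0.105], [0.587, -0.363, 0.105]]
```

```bash
cat >> h.py <<'E'
def go(x,y,z,yaw):
    s=telemetry.read_state();p=s['position'];w=s['ee_rot'][2]
    d=np.array([x,y,z])-p;c,q=np.cos(w),np.sin(w)
    t=(yaw-w+np.pi)%(2*np.pi)-np.pi
    print('t',round(s['t'],2),'pos',p.round(4),'yaw',round(w%6.2832,3),'F',s['force'].round(1),'w',round(s['width'],3),'ff',s['finger_force'],'j6',round(s['joint_positions'][5],2))
    print('  shift',(d@[c,q,0]).round(4),(d@[q,-c,0]).round(4),(-d[2]).round(4),'turn',round(-np.degrees(t)/6,2))
E
python3 -c "
from h import *
go(.528,-.351,.18,3.2866)"
```

```text
t 0.3 pos [0.1859 0.5175 0.2311] yaw 2.797 F [ 0.5  0.2 -0.9] w 1.002 ff 0.0 j6 -0.22
  shift -0.6156 -0.7018 0.0511 turn -4.68
```

Request:
play_rows:
  moves:
    - [0,-0.615,-0.7,0,-4.7]
    - [0,-0.615,-0.7,0,-4.7]
    - [0,-0.615,-0.7,0,-4.7]
    - [0,-0.615,-0.7,0,-4.7]
    - [0,-0.615,-0.7,0,-4.7]
    - [0,-0.615,-0.7,0,-4.7]
    - [0,-0.615,-0.7,0,-4.7]
    - [0,-0.615,-0.7,0,-4.7]
    - [0,-0.615,-0.7,0,-4.7]
    - [0,-0.615,-0.7,0,-4.7]
    - [0,-0.615,-0.7,0,-4.7]
    - [0,-0.615,-0.7,0,-4.7]
  force: 60

```text
t: 1.3
position: [0.3647, 0.0642, 0.2317]
ee_rot: [-3.141, 0.001, -2.994]
force: [1.7, 1.0, 0.8]
width: 1.0
finger_force: 0.0
```

```bash
python3 -c "
from h import *
go(.528,-.351,.18,3.2866)"
```

```text
t 1.3 pos [0.3647 0.0642 0.2317] yaw 3.289 F [1.7 1.  0.8] w 1.0 ff 0.0 j6 -1.87
  shift -0.1006 -0.4347 0.0517 turn 0.02
```

Request:
play_rows:
  moves:
    - [0,-0.1,-0.42,0.04,0]
    - [0,-0.1,-0.42,0.04,0]
    - [0,-0.1,-0.42,0.04,0]
    - [0,-0.1,-0.42,0.04,0]
    - [0,-0.1,-0.42,0.04,0]
    - [0,-0.1,-0.42,0.04,0]
    - [0,-0.1,-0.42,0.04,0]
    - [0,-0.1,-0.42,0.04,0]
    - [0,-0.1,-0.42,0.04,0]
    - [0,-0.1,-0.42,0.04,0]
    - [0,-0.1,-0.42,0.04,0]
    - [0,-0.1,-0.42,0.04,0]

```text
t: 2.3
position: [0.5255, -0.338, 0.1896]
ee_rot: [3.141, -0.001, -2.997]
force: [0.1, 0.2, -0.8]
width: 0.998
finger_force: 0.0
```

```bash
python3 -c "
from h import *
go(.528,-.351,.06,3.2866)
T=cams.grab_frame('top');S=cams.grab_frame('scene')
a=cv2.resize(T['image'][210:300,395:465,::-1],None,fx=5.5,fy=5.5,interpolation=cv2.INTER_CUBIC)
b=cv2.resize(S['image'][320:430,130:260,::-1],None,fx=3,fy=3,interpolation=cv2.INTER_CUBIC)
o=np.zeros((500,790,3),np.uint8);o[:a.shape[0],:a.shape[1]]=a;o[:b.shape[0],395:395+b.shape[1]]=b
cv2.imwrite('pics/c2.png',o)"
```

```text
t 2.3 pos [ 0.5255 -0.338   0.1896] yaw 3.286 F [ 0.1  0.2 -0.8] w 0.998 ff 0.0 j6 -2.48
  shift -0.0007 -0.0132 0.1296 turn -0.01
```

View pics/c2.png

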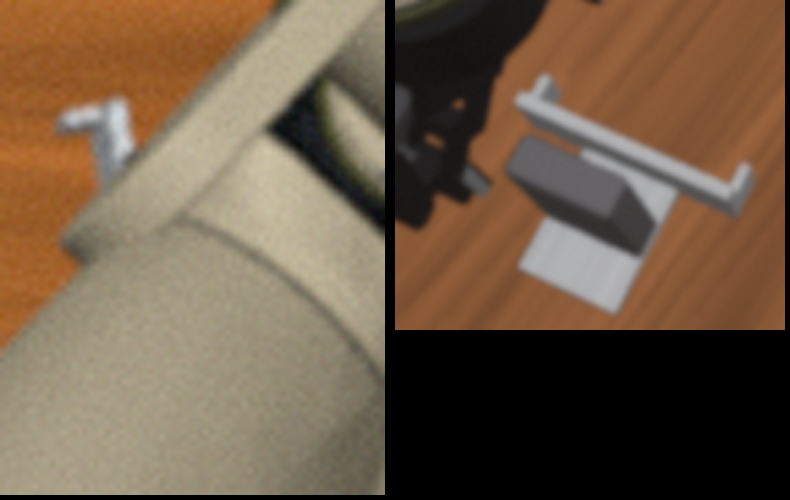

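In the scene crop (right), the scraper's wings point towards the fence (up). The corners of the grip's top face are at (528,135), (630,178), (610,217) and (508,170), and the foot's rear corners at (520,268) and (615,313).

```bash
python3 -c "
from h import *
S=cams.grab_frame('scene')
b=lambda u,v:(130+(u-395)/3-.33,320+v/3-.33)
P=[onz(S,b(*p),.105) for p in((528,135),(630,178),(610,217),(508,170))];print(np.round(P,4).tolist(),np.mean(P,0))
e=P[1]-P[0]+P[2]-P[3];print('yaw',np.arctan2(e[1],e[0]),np.linalg.norm(e)/2)
Q=[onz(S,b(*p),.004) for p in((520,268),(615,313))];print(np.round(Q,4).tolist(),np.mean(Q,0),np.linalg.norm(Q[1]-Q[0]))
c=np.mean(P,0);go(c[0],c[1],.058,np.pi+np.arctan2(e[1],e[0]))"
```

```text
[[0.5017, -0.3441, 0.105], [0.5577, -0.3338, 0.105], [0.5612, -0.3535, 0.105], [0.5047, -0.3625, 0.105]] [ 0.53132098 -0.3484651   0.105     ]
yaw 0.1699057677031248 0.05707198094661953
[[0.5063, -0.3932, 0.004], [0.5644, -0.3839, 0.004]] [ 0.53536639 -0.38857038  0.004     ] 0.05887093143501729
t 2.45 pos [ 0.525  -0.3339  0.1913] yaw 3.289 F [-0.2  0.4  0.2] w 1.001 ff 0.0 j6 -2.47
  shift -0.0042 -0.0153 0.1333 turn -0.21
```

Request:
play_rows:
  moves:
    - [0,-0.005,-0.015,0.03,-0.2]
    - [0,-0.005,-0.015,0.06,-0.2]
    - [0,-0.005,-0.015,0.09,-0.2]
    - [0,-0.005,-0.015,0.12,-0.2]
    - [0,-0.005,-0.015,0.135,-0.2]
    - [0,-0.005,-0.015,0.135,-0.2]
    - [1,-0.005,-0.015,0.135,-0.2]
    - [1,-0.005,-0.015,0.135,-0.2]
    - [1,-0.005,-0.015,0.135,-0.2]
    - [1,-0.005,-0.015,0.135,-0.2]
    - [1,-0.005,-0.015,0.135,-0.2]
    - [1,-0.005,-0.015,0.135,-0.2]
  force: 60

```text
t: 3.45
position: [0.5326, -0.349, 0.0573]
ee_rot: [-3.14, 0.001, -2.973]
force: [0.3, -0.7, 3.6]
width: 0.249
finger_force: 63.8
```

```bash
python3 -c "
from h import *
go(.531,-.349,.058,3.3)"
```

```text
t 3.45 pos [ 0.5326 -0.349   0.0573] yaw 3.31 F [ 0.3 -0.7  3.6] w 0.249 ff 63.800915479660034 j6 -2.5
  shift 0.0016 0.0003 -0.0007 turn 0.09
```

```bash
python3 -c "
from h import *
go(.5666,-.2077,.0595,3.1836)"
```

```text
t 3.45 pos [ 0.5326 -0.349   0.0573] yaw 3.31 F [ 0.3 -0.7  3.6] w 0.249 ff 63.800915479660034 j6 -2.5
  shift -0.0572 0.1336 -0.0022 turn 1.2
```

Request:
play_rows:
  moves:
    - [1,0,0,-0.002,0]
    - [1,-0.006,0.014,-0.002,0.1]
    - [1,-0.013,0.03,-0.002,0.3]
    - [1,-0.02,0.048,-0.002,0.5]
    - [1,-0.028,0.066,-0.002,0.7]
    - [1,-0.036,0.084,-0.002,0.9]
    - [1,-0.044,0.102,-0.002,1.1]
    - [1,-0.051,0.12,-0.002,1.2]
    - [1,-0.057,0.133,-0.002,1.2]
    - [1,-0.057,0.133,-0.002,1.2]
    - [1,-0.057,0.133,-0.002,1.2]

```text
t: 4.37
position: [0.5663, -0.2075, 0.0583]
ee_rot: [3.142, -0.0, -3.097]
force: [-0.6, -0.7, -2.6]
width: 0.252
finger_force: 62.8
```

```bash
python3 -c "
from h import *
go(.5666,-.2077,.0595,3.1836)
T=cams.grab_frame('top');S=cams.grab_frame('scene')
a=cv2.resize(T['image'][190:300,240:440,::-1],None,fx=4,fy=4,interpolation=cv2.INTER_CUBIC)[:, :790]
cv2.imwrite('pics/t3.png',a)
b=cv2.resize(S['image'][180:400,180:420,::-1],None,fx=2.7,fy=2.7,interpolation=cv2.INTER_CUBIC)
cv2.imwrite('pics/s3.png',b)"
```

```text
t 4.37 pos [ 0.5663 -0.2075  0.0583] yaw 3.186 F [-0.6 -0.7 -2.6] w 0.252 ff 62.829651832580566 j6 -2.16
  shift -0.0003 -0.0002 -0.0012 turn 0.02
```

View pics/s3.png

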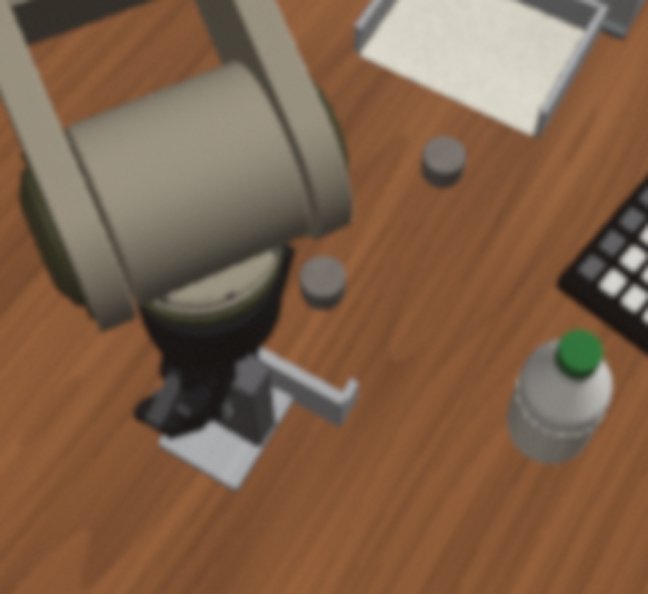

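The scene crop shows the scraper held, its right blade end near (345,402), the wing tip near (355,383), and the foot's rear corners at (160,442) and (237,488). The nearest stub on the path, stub 1, is hidden under the arm and the next is at (322,280).

```bash
python3 -c "
from h import *
S=cams.grab_frame('scene')
def st(p):
    d=p[:2]-[.554,.092];return (d@[-.042,.999]).round(4),(d@[-.999,-.042]).round(4)
b=lambda u,v:(180+u/2.7-.3,180+v/2.7-.3)
for n,p,z in (('blade end top',(342,405),.045),('blade bottom',(342,424),.0),('wing tip top',(355,383),.03),('foot R',(237,488),.003),('foot L',(160,442),.003),('grip corner',(272,380),.105),('mouth far bottom',(533,135),0),('mouth near bottom',(360,47),0)):
    w=onz(S,b(*p),z);print(n,w.round(4),st(w))
go(.5666,-.2077,.0595,3.1836)"
```

```text
blade end top [ 0.6287 -0.1748  0.045 ] (np.float64(-0.2697), np.float64(-0.0634))
blade bottom [ 0.6273 -0.1721  0.    ] (np.float64(-0.2669), np.float64(-0.0621))
wing tip top [ 0.6251 -0.1532  0.03  ] (np.float64(-0.248), np.float64(-0.0608))
foot R [ 0.5934 -0.2445  0.003 ] (np.float64(-0.3378), np.float64(-0.0252))
foot L [ 0.5338 -0.2464  0.003 ] (np.float64(-0.3372), np.float64(0.0344))
grip corner [ 0.5973 -0.202   0.105 ] (np.float64(-0.2956), np.float64(-0.0309))
mouth far bottom [0.6295 0.0962 0.    ] (np.float64(0.001), np.float64(-0.0756))
mouth near bottom [0.4754 0.096  0.    ] (np.float64(0.0073), np.float64(0.0783))
t 4.52 pos [ 0.566  -0.2088  0.0583] yaw 3.184 F [ 0.4 -0.3 -2.5] w 0.252 ff 62.827019691467285 j6 -2.16
  shift -0.0006 0.0011 -0.0012 turn -0.0
```

Request:
play_rows:
  moves:
    - [1,-0.003,0.006,0,0]
    - [1,-0.003,0.016,0,0]
    - [1,-0.003,0.028,0,0]
    - [1,-0.003,0.04,0,0]
    - [1,-0.003,0.052,0,0]
    - [1,-0.003,0.064,0,0]
    - [1,-0.003,0.076,0,0]
    - [1,-0.003,0.088,0,0]
    - [1,-0.003,0.1,0,0]
    - [1,-0.003,0.112,0,0]
    - [1,-0.003,0.124,0,0]
    - [1,-0.003,0.136,0,0]

```text
t: 5.52
position: [0.5634, -0.0708, 0.0585]
ee_rot: [-3.141, 0.0, -3.099]
force: [0.1, -0.5, -3.0]
width: 0.25
finger_force: 62.9
```

Request:
play_rows:
  moves:
    - [1,0,0.012,0,0]
    - [1,0,0.024,0,0]
    - [1,0,0.036,0,0]
    - [1,0,0.046,0,0]
    - [1,0,0.054,0,0]
    - [1,0,0.06,0,0]
    - [1,0,0.06,0,0]

```text
t: 6.1
position: [0.5607, -0.0108, 0.0584]
ee_rot: [3.141, -0.0, -3.098]
force: [-0.5, -0.6, -3.4]
width: 0.251
finger_force: 62.9
```

```bash
python3 -c "
from h import *
go(.554+.021*.042,.092-.021*.999,.0595,3.1836)
S=cams.grab_frame('scene');T=cams.grab_frame('top')
b=cv2.resize(S['image'][90:300,230:450,::-1],None,fx=2.0,fy=2.0,interpolation=cv2.INTER_CUBIC)
a=cv2.resize(T['image'][190:300,195:315,::-1],None,fx=3,fy=3,interpolation=cv2.INTER_CUBIC)
o=np.zeros((420,800,3),np.uint8);o[:b.shape[0],:b.shape[1]]=b;o[:a.shape[0],440:800]=a
cv2.imwrite('pics/s4.png',o)"
```

```text
t 6.1 pos [ 0.5607 -0.0108  0.0584] yaw 3.185 F [-0.5 -0.6 -3.4] w 0.251 ff 62.90081977844238 j6 -1.85
  shift 0.0023 0.082 -0.0011 turn 0.02
```

View pics/s4.png

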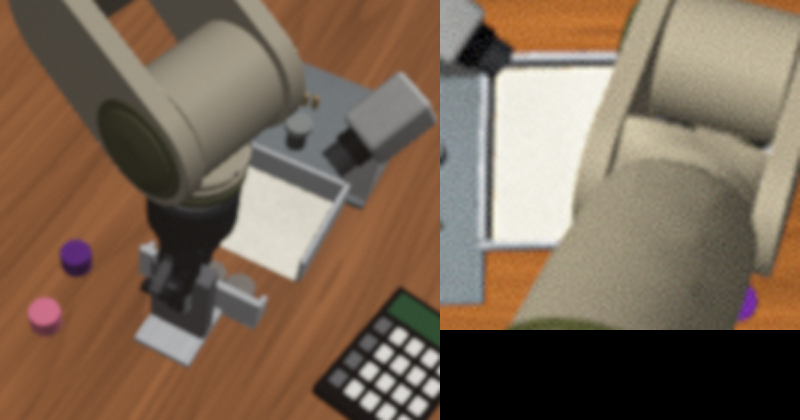

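The scene crop shows the stubs just behind the blade's wing, before the mouth. The right blade end's bottom is near (262,322), the far wall end's bottom near (298,278), and the foot's rear corners at (136,340) and (187,364).

```bash
python3 -c "
from h import *
S=cams.grab_frame('scene')
def st(p):
    d=p[:2]-[.554,.092];return (d@[-.042,.999]).round(4),(d@[-.999,-.042]).round(4)
b=lambda u,v:(230+u/2-.3,90+v/2-.3)
for n,p,z in (('blade end top',(261,305),.045),('blade bottom',(261,324),.002),('wing tip',(267,297),.032),('foot R',(187,364),.005),('foot L',(136,340),.005),('mouth far bottom',(298,278),0),('wall top end outer',(301,255),.035)):
    w=onz(S,b(*p),z);print(n,w.round(4),st(w))"
```

```text
blade end top [0.6232 0.0257 0.045 ] (np.float64(-0.0692), np.float64(-0.0664))
blade bottom [0.6254 0.0312 0.002 ] (np.float64(-0.0637), np.float64(-0.0687))
wing tip [0.6213 0.0442 0.032 ] (np.float64(-0.0506), np.float64(-0.0652))
foot R [ 0.5869 -0.0473  0.005 ] (np.float64(-0.1405), np.float64(-0.027))
foot L [ 0.5313 -0.0514  0.005 ] (np.float64(-0.1423), np.float64(0.0287))
mouth far bottom [0.6311 0.1001 0.    ] (np.float64(0.0049), np.float64(-0.0774))
wall top end outer [0.6272 0.1035 0.035 ] (np.float64(0.0084), np.float64(-0.0736))
```

Request:
play_rows:
  moves:
    - [1,0.001,0.006,0,0]
    - [1,0.001,0.016,0,0]
    - [1,0.001,0.026,0,0]
    - [1,0.001,0.036,0,0]
    - [1,0.001,0.046,0,0]
    - [1,0.001,0.056,0,0]
    - [1,0.001,0.066,0,0]
    - [1,0.001,0.074,0,0]
    - [1,0.001,0.081,0,0]
    - [1,0.001,0.086,0,0]
    - [1,0.001,0.087,0,0]
    - [1,0.001,0.087,0,0]

```text
t: 7.25
position: [0.5561, 0.0752, 0.0584]
ee_rot: [3.141, -0.0, -3.099]
force: [0.1, 0.5, -3.2]
width: 0.249
finger_force: 62.8
```

```bash
python3 -c "
from h import *
go(.554+.12*.042,.092-.12*.999,.0595,3.1836)
S=cams.grab_frame('scene')
crop(S,(260,90,450,290),'pics/s5.png',2.5)"
```

```text
t 7.25 pos [0.5561 0.0752 0.0584] yaw 3.185 F [ 0.1  0.5 -3.2] w 0.249 ff 62.816455364227295 j6 -1.69
  shift 0.0015 -0.1031 -0.0011 turn 0.01
```

View pics/s5.png

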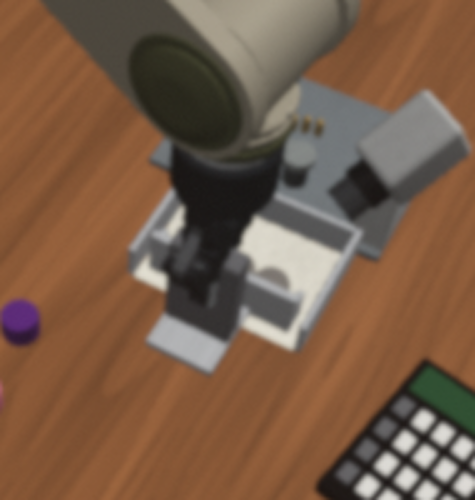

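The scraper is inside the fence without touching the walls, with a stub visible ahead of the blade at (272,278). Now I draw it back and check the stubs before letting go.

Request:
play_rows:
  moves:
    - [1,0,0,0,0]
    - [1,0,-0.008,0,0]
    - [1,0,-0.02,0,0]
    - [1,0,-0.034,0,0]
    - [1,0,-0.05,0,0]
    - [1,0,-0.068,0,0]
    - [1,0,-0.086,0,0]
    - [1,0,-0.104,0,0]
    - [1,0,-0.122,0,0]
    - [1,0,-0.138,0,0]
    - [1,0,-0.15,0,0]
    - [1,0,-0.15,0,0]

```text
t: 8.3
position: [0.5627, -0.0781, 0.0584]
ee_rot: [-3.141, 0.001, -3.102]
force: [0.6, -0.5, -2.6]
width: 0.25
finger_force: 62.9
```

```bash
python3 -c "
from h import *
def st(p):
    d=p[:2]-[.554,.092];return (d@[-.042,.999]).round(4),(d@[-.999,-.042]).round(4)
go(.56,-.0746,.058,3.1836)
for n,bx in(('scene',(322,165,400,225)),('top',(214,213,256,270))):
    F=cams.grab_frame(n);im=F['image'].astype(int);mx,mn=im.max(2),im.min(2)
    for c,a,p in blobs(F,(mx-mn<25)&(mx<170),bx,40):
        print(n,c.round(1),a,st(onz(F,c,.014)))
    if n=='scene':crop(F,(260,90,450,290),'pics/s6.png',2.5)
"
```

```text
t 8.3 pos [ 0.5627 -0.0781  0.0584] yaw 3.181 F [ 0.6 -0.5 -2.6] w 0.25 ff 62.89409279823303 j6 -1.96
  shift 0.0025 0.0036 0.0004 turn -0.02
scene [357.1 185.8] 2623 (np.float64(0.0714), np.float64(0.0067))
top [241.2 233.5] 237 (np.float64(0.0371), np.float64(-0.017))
top [240.9 254.5] 116 (np.float64(0.0374), np.float64(0.0366))
```

View pics/s6.png

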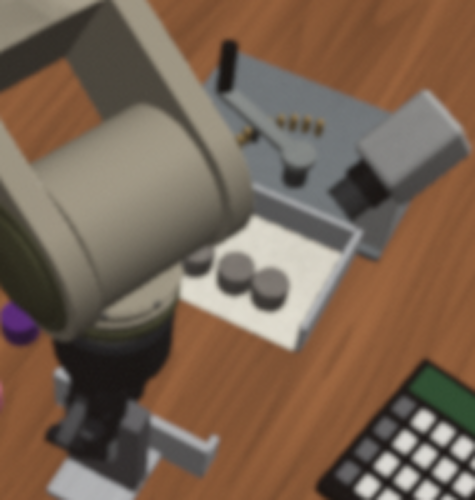

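All three stubs are in the fence about 37 mm past the mouth, in the crop at (197,258), (237,270) and (270,288). I'll set the scraper down, open and rise.

Request:
play_rows:
  moves:
    - [1,0,0,0.001,0]
    - [1,0,0,0.0015,0]
    - [1,0,0,0.0015,0]
    - [0,0,0,0.0015,0]
    - [0,0,0,0.0015,0]
    - [0,0,0,0.0015,0]
    - [0,0,0,0.0015,0]
    - [0,0,0,0.0015,0]
    - [0,0,0,0.0015,0]
    - [0,0,0,-0.02,0]
    - [0,0,0,-0.05,0]
    - [0,0,0,-0.09,0]

```text
t: 9.4
position: [0.5614, -0.0746, 0.1475]
ee_rot: [3.14, -0.005, -3.099]
force: [0.2, -0.5, 0.1]
width: 0.999
finger_force: 0.0
```

```bash
python3 - <<'E'
from h import *
O=np.array([.554,.092]);X=np.array([-.042,.999]);Y=np.array([-.999,-.042])
for th in(.4,.6,.8,1.0,1.2):
    p=O+X*(.16+.1*np.sin(th))+Y*.1*np.cos(th);t=X*np.cos(th)-Y*np.sin(th);print(th,p.round(4),'yaw',np.arctan2(t[0],-t[1]).round(3))
go(.4529,.2877,.2,2.784)
E
```

```text
0.4 [0.4536 0.2869] yaw 2.784
0.6 [0.4625 0.3048] yaw 2.584
0.8 [0.4747 0.3206] yaw 2.384
1.0 [0.4898 0.3336] yaw 2.184
1.2 [0.5072 0.3434] yaw 1.984
t 9.4 pos [ 0.5614 -0.0746  0.1475] yaw 3.184 F [ 0.2 -0.5  0.1] w 0.999 ff 0.0 j6 -1.95
  shift 0.093 0.3666 -0.0525 turn 3.82
```

Request:
play_rows:
  moves:
    - [0,0,0,-0.04,0]
    - [0,0.01,0.04,-0.055,0.5]
    - [0,0.093,0.366,-0.055,3.8]
    - [0,0.093,0.366,-0.055,3.8]
    - [0,0.093,0.366,-0.055,3.8]
    - [0,0.093,0.366,-0.055,3.8]
    - [0,0.093,0.366,-0.055,3.8]
    - [0,0.093,0.366,-0.055,3.8]
    - [0,0.093,0.366,-0.055,3.8]
    - [0,0.093,0.366,-0.055,3.8]
    - [0,0.093,0.366,-0.055,3.8]
    - [0,0.093,0.366,-0.055,3.8]

```text
t: 10.4
position: [0.4528, 0.289, 0.2034]
ee_rot: [3.141, -0.0, 2.791]
force: [0.4, -0.4, 0.5]
width: 0.998
finger_force: 0.0
```

Request:
play_rows:
  moves:
    - [0,0,0,0,0]
    - [0,0,0,0,0]
    - [0,0,0,0,0]

```text
t: 10.65
position: [0.4546, 0.2854, 0.2034]
ee_rot: [-3.141, 0.0, 2.784]
force: [-0.4, 0.4, -0.4]
width: 0.999
finger_force: 0.0
```

```bash
python3 - <<'E'
from h import *
go(.4533,.2873,.053,2.784)
S=cams.grab_frame('scene')
a=cv2.resize(S['image'][70:200,290:430,::-1],None,fx=3,fy=3,interpolation=cv2.INTER_CUBIC)
b=cv2.resize(S['image'][220:360,220:340,::-1],None,fx=2.8,fy=2.8,interpolation=cv2.INTER_CUBIC)
o=np.zeros((392,770,3),np.uint8);o[:390,:420]=a;o[:392,425:425+b.shape[1]]=b
cv2.imwrite('pics/s7.png',o)
E
```

```text
t 10.65 pos [0.4546 0.2854 0.2034] yaw 2.784 F [-0.4  0.4 -0.4] w 0.999 ff 0.0 j6 -0.87
  shift 0.0019 0.0013 0.1504 turn 0.0
```

View pics/s7.png

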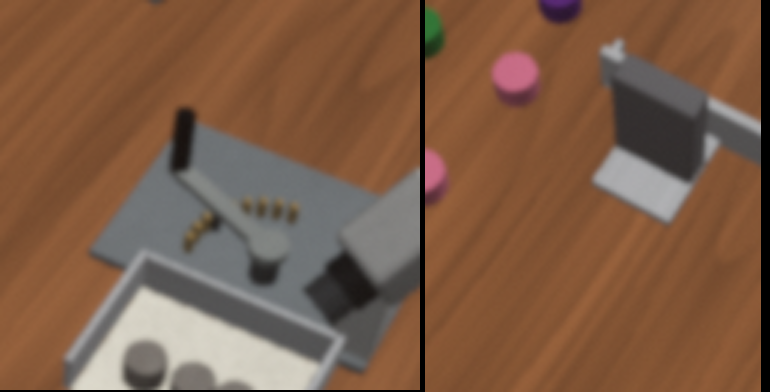

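The scraper stands upright on its own. The lever is unmoved, with the post at (183,140) in the crop and a fingertip just above the frame. I'll descend around the post and close.

Request:
play_rows:
  moves:
    - [0,0.002,0.001,0.035,0]
    - [0,0.002,0.001,0.075,0]
    - [0,0.002,0.001,0.115,0]
    - [0,0.002,0.001,0.14,0]
    - [0,0.002,0.001,0.15,0]
    - [0,0.002,0.001,0.15,0]
    - [1,0.002,0.001,0.15,0]
    - [1,0.002,0.001,0.15,0]
    - [1,0.002,0.001,0.15,0]
    - [1,0.002,0.001,0.15,0]
    - [1,0.002,0.001,0.15,0]
    - [1,0.002,0.001,0.15,0]
  force: 60

```text
t: 11.7
position: [0.4524, 0.288, 0.0541]
ee_rot: [-3.141, 0.0, 2.787]
force: [-2.6, -6.7, 11.7]
width: 0.169
finger_force: 58.2
```

Request:
play_rows:
  moves:
    - [1,0,0,0,0]
    - [1,0,0,0,0]
    - [1,0,0,0,0]

```text
t: 11.95
position: [0.4523, 0.2877, 0.0543]
ee_rot: [-3.14, 0.0, 2.787]
force: [-3.1, -5.3, 7.0]
width: 0.172
finger_force: 58.3
```

```bash
python3 - <<'E'
from h import *
O=np.array([.554,.092]);X=np.array([-.042,.999]);Y=np.array([-.999,-.042])
for th in(.4,.5,.6):
    p=O+X*(.16+.1*np.sin(th))+Y*.1*np.cos(th);print(th);go(p[0],p[1],.053,3.184-th)
# rows in tool frame at th0=.4: generic arc steps
print([(round(.1*(np.cos(a)-1),4),round(.1*np.sin(a),4),round(np.degrees(a)/6,2)) for a in np.arange(.05,.85,.05)])
E
```

```text
0.4
t 11.95 pos [0.4523 0.2877 0.0543] yaw 2.787 F [-3.1 -5.3  7. ] w 0.172 ff 58.254069685935974 j6 -0.87
  shift -0.0015 -0.0003 0.0013 turn 0.03
0.5
t 11.95 pos [0.4523 0.2877 0.0543] yaw 2.787 F [-3.1 -5.3  7. ] w 0.172 ff 58.254069685935974 j6 -0.87
  shift -0.0021 0.0097 0.0013 turn 0.98
0.6
t 11.95 pos [0.4523 0.2877 0.0543] yaw 2.787 F [-3.1 -5.3  7. ] w 0.172 ff 58.254069685935974 j6 -0.87
  shift -0.0036 0.0195 0.0013 turn 1.94
[(np.float64(-0.0001), np.float64(0.005), np.float64(0.48)), (np.float64(-0.0005), np.float64(0.01), np.float64(0.95)), (np.float64(-0.0011), np.float64(0.0149), np.float64(1.43)), (np.float64(-0.002), np.float64(0.0199), np.float64(1.91)), (np.float64(-0.0031), np.float64(0.0247), np.float64(2.39)), (np.float64(-0.0045), np.float64(0.0296), np.float64(2.86)), (np.float64(-0.0061), np.float64(0.0343), np.float64(3.34)), (np.float64(-0.0079), np.float64(0.0389), np.float64(3.82)), (np.float64(-0.01), np.float64(0.0435), np.float64(4.3)), (np.float64(-0.0122), np.float64(0.0479), np.float64(4.77)), (np.float64(-0.0147), np.float64(0.0523), np.float64(5.25)), (np.float64(-0.0175), np.float64(0.0565), np.float64(5.73)), (np.float64(-0.0204), np.float64(0.0605), np.float64(6.21)), (np.float64(-0.0235), np.float64(0.0644), np.float64(6.68)), (np.float64(-0.0268), np.float64(0.0682), np.float64(7.16)), (np.float64(-0.0303), np.float64(0.0717), np.float64(7.64))]
```

Request:
play_rows:
  moves:
    - [1,0,0.0025,0,0.25]
    - [1,-0.0001,0.005,0,0.5]
    - [1,-0.0003,0.0075,0,0.7]
    - [1,-0.0005,0.01,0,0.95]
    - [1,-0.0008,0.0125,0,1.2]
    - [1,-0.0011,0.015,0,1.4]
    - [1,-0.0015,0.0175,0,1.7]
    - [1,-0.002,0.02,0,1.9]
    - [1,-0.002,0.02,0,1.9]
    - [1,-0.002,0.02,0,1.9]

```text
t: 12.78
position: [0.4613, 0.3057, 0.0542]
ee_rot: [-3.14, 0.001, 2.588]
force: [-2.7, -6.8, 8.5]
width: 0.17
finger_force: 58.7
```

```bash
cat >> h.py <<'E'
def lev():
    s=telemetry.read_state();p=s['position'][:2];d=p-[.554,.092];x=d@[-.042,.999]-.16;y=d@[-.999,-.042]
    print('theta',np.arctan2(x,y).round(3),'r',np.hypot(x,y).round(4),'moved',np.hypot(*(p-[.4523,.2877])).round(4),'yaw th',round(3.184-s['ee_rot'][2]%6.2832,3),'F',s['force'].round(1),'ff',s['finger_force'],'w',s['width'],'z',s['position'][2])
E
python3 -c "
from h import *
lev();go(.4747,.3206,.054,2.384)"
```

```text
theta 0.601 r 0.1014 moved 0.0201 yaw th 0.596 F [-2.7 -6.8  8.5] ff 58.700634241104126 w 0.1695045426845122 z 0.054239468773358765
t 12.78 pos [0.4613 0.3057 0.0542] yaw 2.588 F [-2.7 -6.8  8.5] w 0.17 ff 58.700634241104126 j6 -0.64
  shift -0.0036 0.0197 0.0002 turn 1.95
```

Request:
play_rows:
  moves:
    - [1,0,0.0025,0,0.25]
    - [1,-0.0001,0.005,0,0.5]
    - [1,-0.0003,0.0075,0,0.7]
    - [1,-0.0005,0.01,0,0.95]
    - [1,-0.0008,0.0125,0,1.2]
    - [1,-0.0011,0.015,0,1.4]
    - [1,-0.0015,0.0175,0,1.7]
    - [1,-0.002,0.02,0,1.9]
    - [1,-0.002,0.02,0,1.9]
    - [1,-0.002,0.02,0,1.9]

```text
t: 13.62
position: [0.4735, 0.3214, 0.0542]
ee_rot: [-3.14, 0.001, 2.389]
force: [-2.8, -8.0, 7.5]
width: 0.173
finger_force: 58.9
```

Request:
play_rows:
  moves:
    - [1,0,0.0025,0,0.25]
    - [1,-0.0001,0.005,0,0.5]
    - [1,-0.0003,0.0075,0,0.7]
    - [1,-0.0005,0.01,0,0.95]
    - [1,-0.0008,0.0125,0,1.2]
    - [1,-0.0011,0.015,0,1.4]
    - [1,-0.0015,0.0175,0,1.7]
    - [1,-0.002,0.02,0,1.9]
    - [1,-0.002,0.02,0,1.9]
    - [1,-0.002,0.02,0,1.9]

```text
t: 14.45
position: [0.4885, 0.3343, 0.0542]
ee_rot: [-3.14, 0.002, 2.19]
force: [-3.4, -9.0, 7.9]
width: 0.169
finger_force: 59.2
```

```bash
python3 -c "
from h import *
lev();go(.5064,.3444,.054,1.984)"
```

```text
theta 0.993 r 0.1012 moved 0.059 yaw th 0.994 F [-3.4 -9.   7.9] ff 59.178144335746765 w 0.1694329294502468 z 0.054219418398652394
t 14.45 pos [0.4885 0.3343 0.0542] yaw 2.19 F [-3.4 -9.   7.9] w 0.169 ff 59.178144335746765 j6 -0.22
  shift -0.0022 0.0204 0.0002 turn 1.96
```

Request:
play_rows:
  moves:
    - [1,0,0.0025,0,0.25]
    - [1,-0.0001,0.005,0,0.5]
    - [1,-0.0003,0.0075,0,0.7]
    - [1,-0.0005,0.01,0,0.95]
    - [1,-0.0008,0.0125,0,1.2]
    - [1,-0.0011,0.015,0,1.4]
    - [1,-0.0015,0.0175,0,1.7]
    - [1,-0.002,0.02,0,1.9]
    - [1,-0.002,0.02,0,1.9]
    - [1,-0.002,0.02,0,1.9]
    - [1,-0.002,0.02,0,1.9]
    - [1,-0.002,0.02,0,1.9]

```text
t: 15.45
position: [0.5058, 0.3441, 0.0542]
ee_rot: [-3.14, 0.002, 1.991]
force: [-4.0, -9.2, 8.3]
width: 0.169
finger_force: 59.0
```

```bash
python3 -c "
from h import *
lev()
T=cams.grab_frame('top');S=cams.grab_frame('scene')
a=cv2.resize(T['image'][180:300,140:450,::-1],None,fx=2.5,fy=2.5,interpolation=cv2.INTER_CUBIC)
b=cv2.resize(S['image'][60:360,210:450,::-1],None,fx=1,fy=1)
o=np.zeros((600,780,3),np.uint8);o[:300,:775]=a;o[300:600,:240]=b
o[300:600,250:610]=cv2.resize(S['image'][70:195,290:440,::-1],(360,300),interpolation=cv2.INTER_CUBIC)
cv2.imwrite('pics/e.png',o)
lev()"
```

```text
theta 1.19 r 0.1011 moved 0.0777 yaw th 1.193 F [-4.  -9.2  8.3] ff 59.01177406311035 w 0.16857201506934538 z 0.05419412963554407
theta 1.19 r 0.1011 moved 0.0777 yaw th 1.193 F [-3.4 -9.1  7.4] ff 59.007203578948975 w 0.17306453191155194 z 0.054199232561541674
```

View pics/e.png

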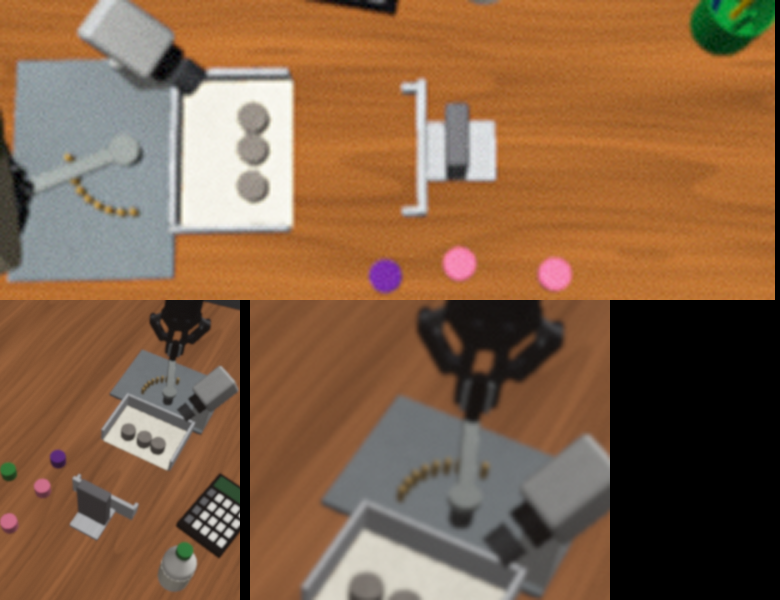

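The final views show the three stubs in the fence at (253,118), (253,150) and (252,186). The scraper stands at (457,150), and the lever is at about 1.19 rad with its post pinched. The post has moved 77.7 mm.

```bash
python3 -c "
from station import order
print(order.sign_off())"
```

```text
the job is handed in; nothing more can be done
None
```

The job is handed in, with no verdict returned: the last views and readings show the three stubs in the fence, the scraper upright and let go clear of it, and the focus lever held at its fourth click (post moved 77.7 mm).

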